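# Hold the mast over its step for fluxing

### The job

Draw the copper mast out of the wooden punch stand, carry it upright over the ship and everything else without knocking anything, and pass its foot down through the mast band. Stop with the foot centred about 5 mm above the mast step's rim, upright and touching no part of the ship, with its crossbar square across the hull, so that I can brush flux underneath. Finish holding it there in the gripper: do not lower it into the step and do not let go.

Things in the scene. Friction and masses are not known exactly. Their poses are not given: they have to be found in the camera images.
- mast: upright copper tube, 12 mm diameter, 165 mm long, about 75 g, in a hole of the stand. Origin: centre of its foot (lower end, chamfered 1 mm); z up the tube. A brass crossbar 60 x 7 x 6 mm along its x axis, ends alike, crosses it 75 mm above the foot, in a 17 mm collar (69-81 mm). Grip the plain tube from above, in any direction, about 115 mm above the foot: the fingertips then clear the crossbar
- stand: fixed wooden punch stand 70 x 156 x 50 mm; origin at the centre of its underside, on the bench, long side along its y. Three round holes of 14 mm, 35 mm deep (floor 15 mm above the bench), along its y at -50, 0 and +50 mm; the mast stands in one of them, the punches in the other two
- ship: fixed copper longship on a steel foot plate and firebricks; origin on the bench below the mast step, y to the bow, x across the hull. Hull 410 mm long, 116 mm wide; gunwale 100 mm above the bench amidships, 145 mm at the ends. Curled prow at y +170 to +216 mm, up to 193 mm above the bench (highest part); stern post at y -190 to -218, up to 176; aft rail at y -98 to -159, up to 143
- mast_step (a point): centre of the upper rim of the mast step, a brass socket ring on the deck amidships: 21 mm outside, 14.6 mm inside, its rim 97 mm above the bench. Same axes as the ship.
- mast_band (a point): centre of the mast band, a horizontal brass eyelet straight above the step, 45 mm above its rim (142 mm above the bench): hole 20 mm in diameter, 29 mm outside, 6 mm high, carried by two 6 mm round struts that come up from the gunwales on either side (along the ship's x). Same axes as the ship.
- punch_ball: bystander: steel dapping punch with a 20 mm ball on top, 12 mm shank, 73 mm long, standing in a hole of the stand (top 88 mm above the bench). Origin at its foot.
- punch_flat: bystander: steel punch with an 18 mm flat head, 12 mm shank, 66 mm long, standing in a hole of the stand (top 81 mm above the bench). Origin at its foot.
- flux_jar: bystander: amber jar with a black lid, 56 mm across, 62 mm high. Origin at the centre of its base.
- mallet: bystander: wooden hammer lying on the bench, 260 mm long, 26 mm high.
- flux_brush: bystander: flat brush lying on the bench beyond the ship, 200 mm long, 42 mm wide, 20 mm high.
- solder_spool: bystander: spool of solder, 56 mm across, 36 mm high. Origin at the centre of its base.
- firebrick: bystander: pale firebrick 112 x 56 x 32 mm. Origin at the centre of its base.
Not all that is in view belongs to the job. Several things have the shape of the mast; the one meant has the colours described above.

How it is judged:
By the outcome, as a careful person would: the job done as asked, in the order asked, and still so for the second after the job is handed in, while the arm keeps its last pose, push and grip.
It also fails if it takes over 56 s, if anything falls off the work surface, if the arm or the gripper's body presses on something with over 40 N, if the wrist force passes 120 N, or if a joint passes its speed limit or range.

### The arm

A 7-joint arm with a two-finger parallel gripper is mounted at the origin on the work surface. World frame = base frame: x ahead of the robot, y to its left, z up, the work surface at z = 0. Lengths are in mm, angles in rad, forces in N, time in s.
With the tool pointing down it reaches from about 400 to 850 mm from the base axis. Payload 4.4 kg.
Tool frame: the origin (TCP) lies between the finger pads; the fingertips stand 19 mm ahead of it and the grasp point (between the pads) is the TCP; z points along the fingers, y is the line along which they close (so a half turn about z gives the same grasp; the last joint's range is limited). The gripper opens to 94 mm and grips with 3 to 60 N. Pads are 16 mm wide; open, the fingers measure 119 mm over their backs; the gripper's body (75 mm by 177 mm) begins 78 mm behind the grasp point.
Start: joints at [-1.231, 0.628, 0.038, 1.517, -0.027, 0.996, -0.02], TCP at [256.568, 597.236, 224.478] pointing down, gripper open.
Joint ranges: [-3.06, 3.06], [-0.37, 2.12], [-1.25, 1.32], [0.18, 2.47], [-1.1, 4.24], [0.23, 1.98], [-2.94, 2.94]. Speed limits (rad/s): [2.57, 2.57, 3.14, 3.14, 3.14, 3.14, 3.14].

### API

Orientations are given as a unit quaternion [w, x, y, z].
In Python, from cell import sense, optics, job gives the robot as it stands. The module is installed in compiled form; this text tells all that it offers.
- The arm moves only by the tool apply_moves, never from a script. Its argument "deltas" is a list that holds one entry, the list of rows, each a list of 7 numbers: the opening, from -1 (shut) to 1 (fully open), then the shift along the world's x, y, z in m, then the turn, a rotation vector about the world's x, y, z in rad. A call has 1 to 20 rows; each row shifts and turns the commanded pose from where the row before left it; what a row does not reach is not made up. A row lasts 1/8 s, in which the tool goes at most 62.5 mm and 10.7 degrees, less where a joint would pass 70% of its speed; a pose out of reach is approached as far as the arm can. A call with a gripper value outside its range is refused whole. The fingers move at their own pace and stop on an object; the grip force is fixed at half the most. Time passes only in rows, so rows that do not move let the fingers close. It gives the time, the measured TCP pose, the force, the opening and the grip force at its end, in the units of the state.
- sense(): the state, without advancing time (a new reading comes with each control period).
- optics.snapshot(name): name is "scene" or "top"; returns (picture, depth): 400x640x3 uint8, red, green, blue; 400x640 float32, mm along the optical axis (not along the pixel's ray), 0 where there is no reading.
- optics.calibration(name): a dict with "camera_matrix" (3x3 intrinsics, pixels), "R" (3x3) and "t" (3): a world point X has camera coordinates R X + t. Camera axes: x right, y down, z forward; pixel columns grow to the right and rows downward; lengths in mm; the calibration is good to about 2 mm. A picture is of the moment at which its call begins. calibration takes no time and is no camera call.
- job.finish_job(): hands the job in; it is judged then, once.
The state is a dict: "time_s": time; "joint_pos": joint angles; "qvel": joint speeds; "joint_torque": joint torques, N m; "tcp_pos": TCP position; "eef_rot": TCP orientation; "contact_force": force on the tool from outside, world axes, zero at the start; "wrist_torque": the same for the moment, N m; "opening": finger opening in mm; "finger_force": force on a finger pad.
Only numpy, scipy, OpenCV 4.12 (cv2) and the standard library are available. Lean on these libraries where they do the work, as an engineer would, in place of code of your own. Each camera call takes 0.05 s, during which the arm holds its last target. There are 200 camera calls.

## Working session

There is one attempt and no reset: what is moved stays moved. The work goes in short steps, Python scripts to look and compute and a tool call to move; the robot and the scene stay as the last step left them, time stands still between calls to the robot, and variables do not carry over. Pictures are saved under pics/ and viewed, at most 10 in all, crops included, and the job is handed in when it is done.

Besides the shell and the picture viewer there is one more tool, called as name(argument=value, ...) on one line, values as JSON. apply_moves: Moves the arm, as the interface text tells. Its arguments: {"type":"object","properties":{"deltas":{"type":"array"}},"required":["deltas"]}

```bash
mkdir -p pics
python3 - <<'E'
from cell import sense, optics, job
import cv2, numpy as np
s=sense(); print(s)
for n in("scene","top"):
    p,d=optics.snapshot(n); c=optics.calibration(n)
    cv2.imwrite(f"pics/{n}0.png",p[:,:,::-1]); np.savez(f"{n}0.npz",p=p,d=d)
    print(n,c["camera_matrix"].tolist(),(-c["R"].T@c["t"]).round(1),c["R"].round(3).tolist())
E
```

```text
{'time_s': 0.0, 'joint_pos': array([-1.23083665,  0.62928469,  0.03843467,  1.51835942, -0.02694142,
        0.99629539, -0.01996657]), 'qvel': array([ 0.00127748, -0.00020043,  0.00090087,  0.00012814, -0.00154126,
        0.00158428,  0.0006755 ]), 'joint_torque': array([ 6.18443173e-04, -5.49745345e+01,  1.14323560e+00, -1.86633611e+01,
       -5.24183444e-02,  2.36648368e-02,  1.55113244e-04]), 'tcp_pos': array([256.30424146, 596.65368042, 223.59653711]), 'eef_rot': array([-1.52053608e-04,  2.01455882e-01,  9.79497162e-01, -9.01919817e-04]), 'contact_force': array([ 0.27400398,  0.13900949, -0.12904547]), 'wrist_torque': array([-0.00478741,  0.02602082, -0.01167408]), 'finger_force': 0.0, 'opening': 93.90322234959169}
scene [[386.4524889734826, 0.0, 305.121167388305], [0.0, 386.4524889734826, 189.98802102492687], [0.0, 0.0, 1.0]] [1143.7  596.7  648.8] [[-0.657, 0.754, -0.013], [0.426, 0.358, -0.831], [-0.621, -0.551, -0.557]]
top [[380.11468964440803, 0.0, 324.12189552643304], [0.0, 380.11468964440803, 199.71345918928395], [0.0, 0.0, 1.0]] [ 355.3   34.8 1253. ] [[0.004, -1.0, -0.007], [-0.988, -0.003, -0.154], [0.154, 0.007, -0.988]]
```

View pics/scene0.png

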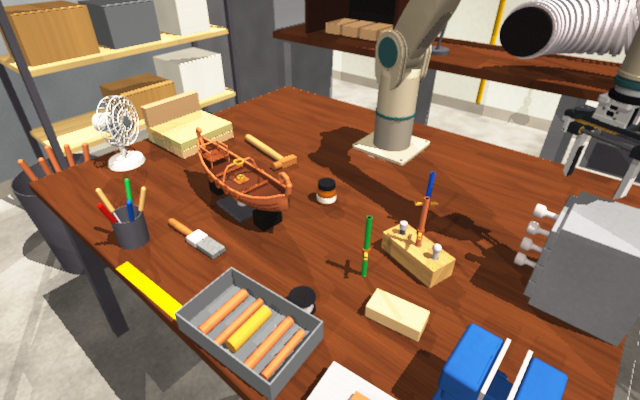

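View pics/top0.png

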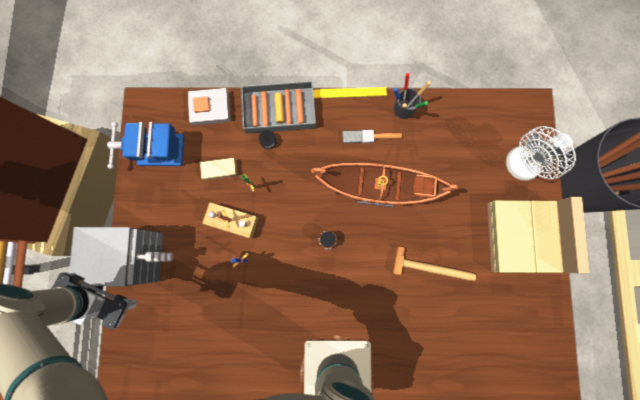

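The scene view shows three mast-shaped tubes: blue at (430,186), green at (367,245) and copper with a brass crossbar at (422,222) in the wooden stand. The last one fits the description. The ship is at scene (240,178) and top (383,182), and the stand at top (230,220). I'll check this in one close crop.

Run:
```python
import cv2, numpy as np
S=np.load("scene0.npz")["p"][:,:,::-1];T=np.load("top0.npz")["p"][:,:,::-1]
a=cv2.resize(S[160:290,350:480],(390,390),interpolation=2)
b=cv2.resize(T[190:275,190:275],(390,390),interpolation=2)
c=cv2.resize(T[155:210,305:465],(780,268//1),interpolation=2)
im=np.zeros((600,780,3),np.uint8); im[:390,:390]=a; im[:390,390:]=b; im[390:]=cv2.resize(T[158:208,308:468],(780,210),interpolation=2)
cv2.imwrite("pics/crop1.png",im)
```

```text
(no output)
```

View pics/crop1.png

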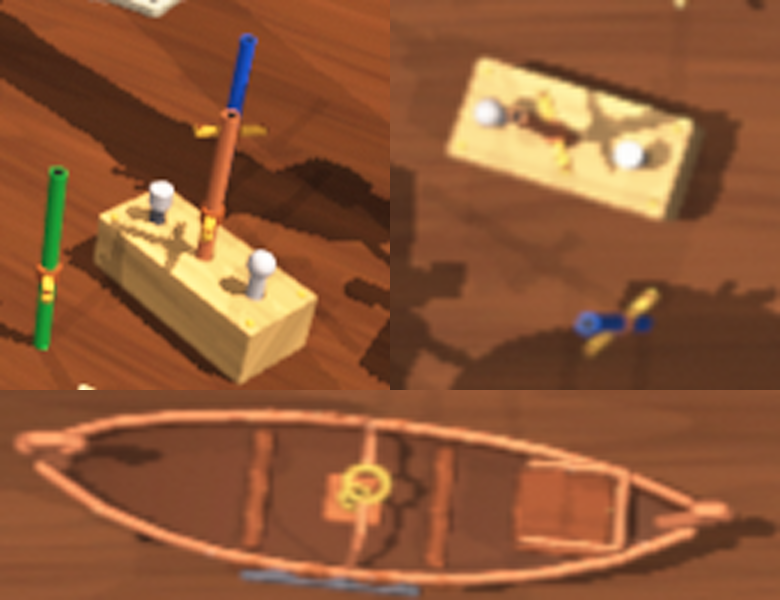

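The crop confirms it: the copper tube with brass crossbar is in the centre hole, flat punch on one side and ball punch on the other. The mast top is at about top (218.3,215.5) and scene (426.7,198.3), the band at top (383,181). Next I'll measure these.

```bash
cat > h.py <<'E'
from cell import sense, optics, job
import cv2, numpy as np
def ray(n,u,v):
    c=optics.calibration(n);R=c["R"];K=c["camera_matrix"]
    d=R.T@np.linalg.inv(K)@np.array([u,v,1.]);return -R.T@c["t"],d
def plane(n,u,v,z):
    o,d=ray(n,u,v);return (o+d*(z-o[2])/d[2]).round(1)
def tri(a,b):  # (top uv),(scene uv)
    o,d=ray("top",*a);p,e=ray("scene",*b)
    s=np.linalg.lstsq(np.c_[d,-e],p-o,rcond=None)[0];x=o+d*s[0];y=p+e*s[1]
    return ((x+y)/2).round(1),np.linalg.norm(x-y).round(1)
def proj(n,X):
    c=optics.calibration(n);q=c["camera_matrix"]@(c["R"]@np.array(X,float)+c["t"]);return (q[:2]/q[2]).round(1)
def hsv(p):return cv2.cvtColor(p,cv2.COLOR_RGB2HSV)
def blobs(m,off=(0,0),mn=4):
    n,l,s,c=cv2.connectedComponentsWithStats(m.astype(np.uint8),connectivity=8)
    return [(np.array(c[i])+off,s[i,4],s[i,:4]+[*off,0,0]) for i in range(1,n) if s[i,4]>=mn]
E
python3 - <<'E'
from h import *
S=np.load("scene0.npz");T=np.load("top0.npz")
hT=hsv(T["p"]);hS=hsv(S["p"])
def pr(h,x0,x1,y0,y1,lo,hi,nm):
    m=cv2.inRange(h[y0:y1,x0:x1],lo,hi)
    for c,a,b in blobs(m,(x0,y0)):print(nm,c.round(1),a,b)
    return m
print("hsv samples band",hT[181-4:181+5,383].tolist(),"scene",hS[177:180,236:246].tolist())
pr(hT,370,396,168,194,(20,120,110),(35,255,255),"bandT")
pr(hS,225,255,165,195,(20,150,110),(35,255,255),"bandS")
pr(hT,195,265,195,250,(15,60,110),(30,255,255),"standT")
pr(hT,210,235,205,230,(22,170,110),(35,255,255),"crossT")
pr(hS,410,430,210,250,(22,170,110),(35,255,255),"crossS")
pr(hT,195,265,195,250,(0,0,120),(180,50,255),"punchT")
pr(hS,390,450,210,270,(0,0,120),(180,50,255),"punchS")
print("masttop tri",tri((218.3,215.5),(426.7,198.3)), "plane180",plane("top",218.3,215.5,180),plane("scene",426.7,198.3,180))
bt=(383.1,180.9);print("band",plane("top",*bt,145))
pw=plane("top",308+35*160/780,158+(440-390)/4.2,190);st=plane("top",308+715*160/780,158+(510-390)/4.2,174)
print(pw,st,np.linalg.norm(pw-st),np.degrees(np.arctan2(*(pw-st)[[0,1]])))
E
```

```text
hsv samples band [[18, 164, 196], [11, 165, 173], [11, 170, 233], [12, 169, 232], [18, 163, 234], [20, 162, 221], [19, 162, 231], [21, 155, 245], [14, 153, 241]] scene [[[15, 192, 189], [20, 189, 241], [23, 185, 249], [21, 188, 239], [19, 187, 207], [20, 187, 230], [22, 186, 244], [19, 191, 236], [16, 186, 240], [13, 181, 247]], [[12, 189, 171], [18, 196, 213], [22, 188, 246], [20, 189, 234], [19, 189, 208], [21, 187, 236], [22, 187, 244], [19, 197, 207], [15, 189, 232], [14, 177, 250]], [[11, 189, 220], [16, 194, 154], [18, 194, 188], [18, 197, 206], [19, 195, 221], [19, 193, 228], [19, 193, 227], [18, 196, 217], [14, 190, 232], [13, 182, 249]]]
bandT [382.  180.6] 36 [378 176  10  10]
bandS [238.7 176.1] 10 [237 174   4   5]
bandS [241.8 177.2] 5 [241 176   3   3]
standT [230.2 219.8] 1035 [203 203  54  35]
crossS [419.9 233.9] 8 [419 233   3   3]
punchT [211.3 214.3] 26 [209 212   6   5]
punchT [241.6 223.3] 29 [239 221   6   6]
punchS [403.2 224.8] 62 [400 221   8  10]
punchS [436.3 250.1] 94 [433 243   9  17]
masttop tri (array([476.2, 345.6, 176.7]), np.float64(2.5)) plane180 [476.4 343.5 180. ] [480.  348.4 180. ]
band [ 585.4 -131.9  145. ]
[607.7  68.7 190. ] [ 563.3 -333.3  174. ] 404.7608676737414 6.3026453689036295
```

Run:
```python
from h import *
f=plane("top",211.3,214.3,81);b=plane("top",241.6,223.3,80)
f2=plane("scene",403.2,222.5,81);b2=plane("scene",436.3,247,80)
print("punches",f,b,np.linalg.norm(f-b),"mid",(f+b)/2,"scene",f2,b2,(f2+b2)/2)
d=f-b;print("stand yaw",np.degrees(np.arctan2(-d[0],d[1])))
a=plane("top",223.8,212.0,93);c=plane("top",227.5,224.0,93);print("bar",a,c,np.linalg.norm(a-c),(a+c)/2,"yaw",np.degrees(np.arctan2(*(a-c)[[1,0]])))
T=np.load("top0.npz");hT=hsv(T["p"])
m=cv2.inRange(hT[195:250,195:265],(15,60,110),(30,255,255));cs=max(cv2.findContours(m,0,2)[0],key=cv2.contourArea)
(cx,cy),wh,an=cv2.minAreaRect(cs);print("standrect",cx+195,cy+195,wh,an,plane("top",cx+195,cy+195,45))
for q in [(477,345,180),(470,340,15)]:print(proj("top",q),proj("scene",q))
# ring fit: brass-ish hue
m=cv2.inRange(hT[170:192,372:394],(17,120,150),(35,255,255));
for r in m:print(''.join('#' if x else '.' for x in r))
```

```text
punches [491.3 394.   81. ] [463.7 298.8  80. ] 99.12517339202994 mid [477.5 346.4  80.5] scene [465.4 299.3  81. ] [493.3 394.8  80. ] [479.35 347.05  80.5 ]
stand yaw -16.167717654641656
bar [497.1 352.1  93. ] [460.1 339.1  93. ] 39.21734310225516 [478.6 345.6  93. ] yaw 19.35899417569472
standrect 229.6697235107422 219.6009178161621 (50.86058044433594, 23.37096405029297) 16.69924545288086 [478.6 345.3  45. ]
[217.8 215.3] [425.9 197.1]
[233.5 223.2] [414.  252.3]
......................
......................
......................
......................
......................
...........#..........
........######........
.......########.......
......###....###......
......##......##......
......####....##......
......######..##......
......######.###......
.....##########.......
......########........
......###.............
.......##.............
......................
......................
......................
......................
......................
```

Both views agree: mast axis at about (477.5, 345.5), top near z 178, at the middle of the two punches. The bar has yaw ≈ +19° and the ship's x axis ≈ −6°. Next I move above the mast.

apply_moves(deltas=[[[0.2, 0.022, -0.025, 0.001, 0, 0, 0], [0.2, 0.022, -0.025, 0, 0, 0, 0], [0.2, 0.022, -0.025, 0, 0, 0, 0], [0.2, 0.022, -0.025, 0, 0, 0, 0], [0.2, 0.022, -0.025, 0, 0, 0, 0], [0.2, 0.022, -0.025, 0, 0, 0, 0], [0.2, 0.022, -0.025, 0, 0, 0, 0], [0.2, 0.022, -0.025, 0, 0, 0, 0], [0.2, 0.022, -0.025, 0, 0, 0, 0], [0.2, 0.023, -0.026, 0, 0, 0, 0], [0.2, 0, 0, 0, 0, 0, 0], [0.2, 0, 0, 0, 0, 0, 0]]])

```text
time_s: 1.6
tcp_pos: [476.8, 346.9, 225.2]
eef_rot: [-0.001, 0.201, 0.98, 0.0]
contact_force: [-0.4, 1.1, 0.2]
opening: 56.4
finger_force: 0.0
```

Run:
```python
from h import *
p,d=optics.snapshot("scene");a=cv2.resize(p[130:280,350:500,::-1],(600,600),interpolation=2)
cv2.imwrite("pics/above.png",a);s=sense();print(s["time_s"],s["tcp_pos"],s["eef_rot"],s["opening"],proj("scene",s["tcp_pos"]))
```

```text
1.65 [476.43333252 347.40701032 225.24259092] [-6.11787722e-04  2.00688084e-01  9.79654988e-01  1.55152642e-04] 56.3655316096837 [430.7 179.2]
```

View pics/above.png

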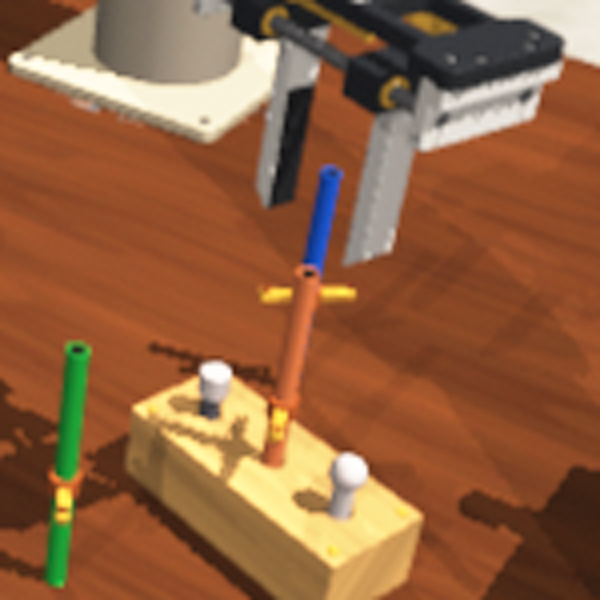

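The open fingers straddle the copper tube, whose top is at crop (307,272), and they clear the punches. I descend to 130 mm and grip.

apply_moves(deltas=[[[0.2, 0.001, -0.001, -0.01, 0, 0, 0], [0.2, 0, 0, -0.015, 0, 0, 0], [0.2, 0, 0, -0.015, 0, 0, 0], [0.2, 0, 0, -0.015, 0, 0, 0], [0.2, 0, 0, -0.015, 0, 0, 0], [0.2, 0, 0, -0.015, 0, 0, 0], [0.2, 0, 0, -0.01, 0, 0, 0], [0.2, 0, 0, 0, 0, 0, 0], [0.2, 0, 0, 0, 0, 0, 0], [-0.4, 0, 0, 0, 0, 0, 0], [-0.6, 0, 0, 0, 0, 0, 0], [-0.7, 0, 0, 0, 0, 0, 0], [-1, 0, 0, 0, 0, 0, 0], [-1, 0, 0, 0, 0, 0, 0], [-1, 0, 0, 0, 0, 0, 0], [-1, 0, 0, 0, 0, 0, 0], [-1, 0, 0, 0, 0, 0, 0]]])

```text
time_s: 3.78
tcp_pos: [478.6, 345.3, 130.5]
eef_rot: [-0.0, 0.202, 0.979, 0.0]
contact_force: [0.3, 0.6, 1.5]
opening: 11.7
finger_force: 30.0
```

apply_moves(deltas=[[[-1, 0, 0, 0.005, 0, 0, 0], [-1, 0, 0, 0.01, 0, 0, 0], [-1, 0, 0, 0.01, 0, 0, 0], [-1, 0, 0, 0.01, 0, 0, 0], [-1, 0, 0, 0.015, 0, 0, 0], [-1, 0, 0, 0.02, 0, 0, 0], [-1, 0, 0, 0.02, 0, 0, 0], [-1, 0, 0, 0.02, 0, 0, 0], [-1, 0, 0, 0.025, 0, 0, 0], [-1, 0, 0, 0.025, 0, 0, 0], [-1, 0, 0, 0.025, 0, 0, 0], [-1, 0, 0, 0.02, 0, 0, 0], [-1, 0, 0, 0.01, 0, 0, 0], [-1, 0, 0, 0, 0, 0, 0], [-1, 0, 0, 0, 0, 0, 0]]])

```text
time_s: 5.65
tcp_pos: [478.1, 344.9, 344.7]
eef_rot: [-0.001, 0.201, 0.979, -0.001]
contact_force: [0.0, -0.3, -1.4]
opening: 11.3
finger_force: 30.0
```

Run:
```python
from h import *
p,d=optics.snapshot("scene");s=sense();x=s["tcp_pos"];u=proj("scene",x-[0,0,60]);print(s["time_s"],x,s["eef_rot"],s["opening"],s["contact_force"],u)
u=u.astype(int);x0,y0=u[0]-60,max(u[1]-75,0);print(x0,y0)
cv2.imwrite("pics/lift.png",cv2.resize(p[y0:y0+150,x0:x0+120,::-1],(480,600),interpolation=2));np.savez("lift.npz",p=p)
for z in (-115,-40,49):print(z,(proj("scene",x+[0,0,z])-[x0,y0])*4)
```

```text
5.7 [478.11211717 344.92783697 344.54947594] [-6.19949564e-04  2.01505964e-01  9.79486849e-01 -6.89673265e-04] 11.892544270755133 [-0.22211349  0.11211083 -0.86998174] [434.2 153.4]
374 78
-115 [222.  397.2]
-40 [248.  264.8]
49 [282.8  87.6]
```

View pics/lift.png

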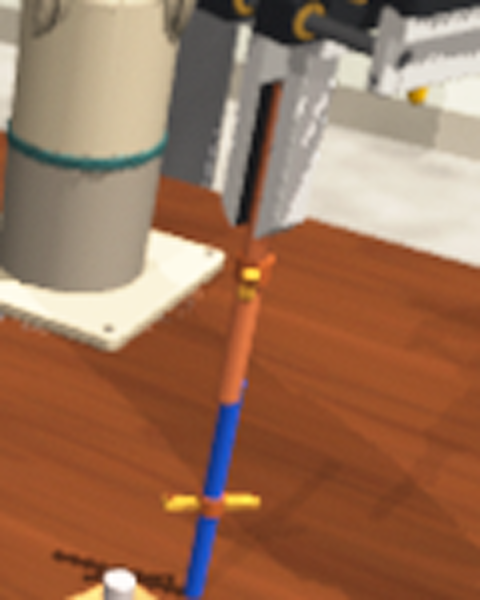

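The mast is held clear of the stand. It shows as a line from collar (250,270) to foot (231,402) in the crop, a few pixels off the vertical line I projected, which suggests a lean. I'll measure it from both views.

```bash
cat >> h.py <<'E'
def axis(n,p,u0,v0,r=14,lo=(4,90,60),hi=(17,255,255)):
    """tube midline: rowwise mid of copper mask near the predicted line; u0=f(v)"""
    m=cv2.inRange(hsv(p),lo,hi);out=[]
    for v in v0:
        c=int(round(u0(v)));xs=np.where(m[v,c-r:c+r])[0]
        if len(xs)>=2: out.append((v,c-r+xs.mean(),len(xs)))
    return np.array(out)
E
python3 - <<'E'
from h import *
p=np.load("lift.npz")["p"];s=sense();x=s["tcp_pos"]
h=hsv(p);
for v in range(134,184,3):
    c=int(np.interp(v,[100,177],[444.7,429.5]));print(v,' '.join("%d/%d"%(a,b) for a,b in h[v,c-6:c+9,[0,2]].T) if 0 else ' '.join("%d/%d"%tuple(q) for q in h[v,c-5:c+9][:,[0,2]]),c-5)
f=proj("scene",x-[0,0,115]);t=proj("scene",x-[0,0,40]);print(f,t)
q,d=optics.snapshot("top");np.savez("lifttop.npz",p=q,d=d)
f=proj("top",x-[0,0,115]);print(f,proj("top",x-[0,0,40]),proj("top",x))
a=f.astype(int);cv2.imwrite("pics/lifttop.png",cv2.resize(q[a[1]-40:a[1]+40,a[0]-40:a[0]+40,::-1],(560,560),interpolation=2));print(a-40)
# initial lean in stand from scene
print(proj("scene",(478,345.5,50)),proj("scene",(478,345.5,180)))
E
```

```text
134 9/136 9/106 9/113 9/117 9/118 9/145 11/150 14/146 12/146 13/147 16/149 16/148 16/160 15/168 432
137 10/144 10/144 9/142 9/135 9/141 9/157 9/148 8/143 9/143 9/137 10/137 10/149 10/149 10/150 432
140 11/147 10/148 10/153 9/145 9/133 9/157 9/173 10/179 9/178 9/161 9/145 10/149 10/150 10/148 431
143 10/150 10/138 9/113 9/128 9/146 10/155 9/159 10/183 10/211 10/219 10/227 10/196 10/148 10/146 431
146 10/144 10/144 10/125 10/114 15/172 22/246 27/254 27/254 23/250 11/203 10/193 10/179 11/156 10/157 430
149 10/150 10/151 10/145 12/144 15/158 14/138 13/125 13/139 12/157 10/171 10/171 10/160 10/159 10/158 430
152 11/162 10/165 10/164 10/149 13/141 16/157 17/155 17/178 14/209 10/205 10/165 10/153 11/151 10/152 429
155 10/149 10/148 10/151 10/144 9/137 9/160 9/180 10/200 10/219 10/220 10/196 10/169 10/170 10/172 428
158 10/146 10/147 10/145 9/141 9/148 9/174 9/193 10/213 10/224 10/208 10/161 10/157 10/156 10/158 428
161 10/126 10/127 10/135 10/135 9/138 9/165 9/185 10/206 10/221 10/211 10/175 10/155 11/155 10/157 427
164 10/132 10/129 10/126 10/131 9/154 9/177 10/197 10/216 10/224 10/201 10/154 10/153 10/153 10/152 427
167 10/140 10/139 10/139 10/135 9/140 9/169 9/190 10/209 10/223 10/202 10/151 10/145 10/150 10/148 426
170 10/142 10/142 10/141 10/135 9/136 10/159 9/181 9/200 10/216 9/214 9/177 10/139 10/138 10/137 425
173 10/137 10/138 10/137 10/135 9/148 9/172 9/192 10/213 10/222 176/190 135/141 10/143 10/142 10/141 425
176 10/135 10/134 10/135 10/132 9/137 10/163 9/185 9/205 10/218 6/196 173/134 9/132 10/140 10/142 424
179 10/126 10/131 11/134 10/137 4/115 124/92 129/116 125/141 114/172 114/166 158/106 10/138 10/137 10/139 424
182 11/129 11/128 10/129 8/117 139/87 111/134 111/159 110/184 110/196 124/150 10/139 10/142 10/142 10/141 424
[429.5 177.3] [436.  144.2]
[212.7 212.8] [203.8 209.2] [198.6 207.1]
[172 172]
[416.7 243.9] [425.9 197.4]
```

View pics/lifttop.png

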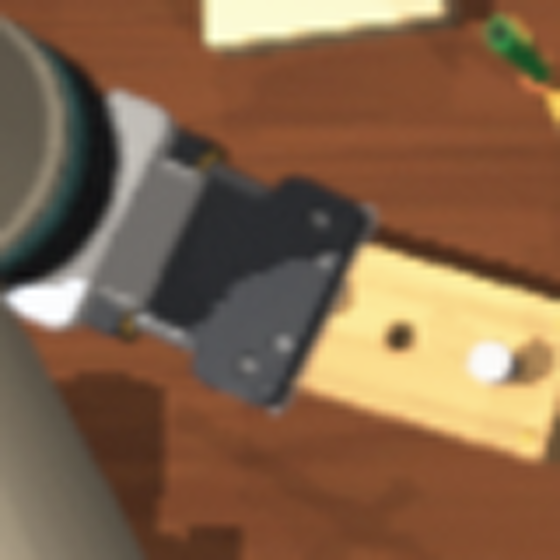

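The empty hole in the stand shows at crop (400,336), the gripper hides the mast from above, and the mast stands upright (tube slope in the scene view 0.21 px/row against 0.20 predicted; the scene view is biased about 1.6 px). I carry it over the ship at a foot height of about 229 mm and turn −25°.

apply_moves(deltas=[[[-1, 0.003, -0.011, 0, 0, 0, -0.01], [-1, 0.005, -0.022, 0, 0, 0, -0.02], [-1, 0.006, -0.027, 0, 0, 0, -0.025], [-1, 0.006, -0.027, 0, 0, 0, -0.025], [-1, 0.006, -0.027, 0, 0, 0, -0.025], [-1, 0.006, -0.027, 0, 0, 0, -0.025], [-1, 0.006, -0.027, 0, 0, 0, -0.025], [-1, 0.006, -0.027, 0, 0, 0, -0.025], [-1, 0.006, -0.027, 0, 0, 0, -0.025], [-1, 0.006, -0.027, 0, 0, 0, -0.025], [-1, 0.006, -0.027, 0, 0, 0, -0.025], [-1, 0.006, -0.027, 0, 0, 0, -0.025], [-1, 0.006, -0.027, 0, 0, 0, -0.025], [-1, 0.006, -0.027, 0, 0, 0, -0.025], [-1, 0.006, -0.027, 0, 0, 0, -0.025], [-1, 0.006, -0.027, 0, 0, 0, -0.025], [-1, 0.006, -0.027, 0, 0, 0, -0.025], [-1, 0.005, -0.022, 0, 0, 0, -0.02], [-1, 0.004, -0.017, 0, 0, 0, -0.01], [-1, 0, 0, 0, 0, 0, 0]]])

```text
time_s: 8.25
tcp_pos: [585.4, -133.5, 345.4]
eef_rot: [0.0, 0.409, 0.912, -0.0]
contact_force: [-0.2, -0.2, -0.7]
opening: 11.7
finger_force: 30.0
```

apply_moves(deltas=[[[-1, 0, 0, 0, 0, 0, 0], [-1, 0, 0, 0, 0, 0, 0]]])

```text
time_s: 8.5
tcp_pos: [585.6, -130.4, 345.5]
eef_rot: [-0.0, 0.407, 0.913, 0.0]
contact_force: [-0.3, 0.2, -1.3]
opening: 11.6
finger_force: 30.0
```

Run:
```python
from h import *
s=sense();x=s["tcp_pos"];print(s["time_s"],x,s["eef_rot"],s["contact_force"])
p,d=optics.snapshot("scene");q,e=optics.snapshot("top");np.savez("ship.npz",p=p,q=q,d=d,e=e)
for n in("scene","top"):print(n,[proj(n,x+[0,0,z]) for z in(-115,-40,0)],proj(n,(585.4,-131.9,145)))
f=proj("scene",x-[0,0,120]).astype(int);g=proj("top",x-[0,0,120]).astype(int)
im=np.hstack([cv2.resize(p[f[1]-55:f[1]+75,f[0]-40:f[0]+40,::-1],(369,600),interpolation=2),cv2.resize(q[g[1]-55:g[1]+55,g[0]-37:g[0]+37,::-1],(404,600),interpolation=2)])
cv2.imwrite("pics/ship1.png",im);print(f-[40,55],g-[37,55])
```

```text
8.5 [ 585.62496127 -130.41170238  345.47123635] [-1.96469633e-04  4.07234468e-01  9.13323563e-01  3.43545812e-04] [-0.32368272  0.17802307 -1.2741576 ]
scene [array([235.8, 130.5]), array([232.3, 102.2]), array([230.3,  86.1])] [239.1 159.8]
top [array([387.1, 174.5]), array([391.7, 168.1]), array([394.5, 164.2])] [383.1 180.9]
[196  77] [349 119]
```

View pics/ship1.png

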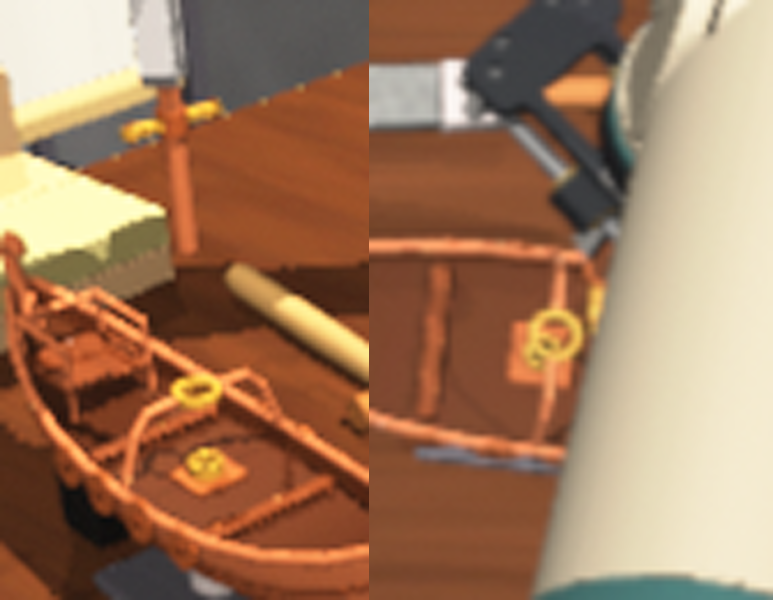

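The mast hangs above the ship with its bar at scene crop (128,132)–(216,107) and foot at (187,250), the band at (197,390) and the step at (205,462). From above, the band is at crop (556,335) and the step at (540,350). I'll refine these numbers.

```bash
cat >> h.py <<'E'
def tube(p,a,b,vs,w=9):
    """scene tube edges: profile across rows by strongest gradient of hue-independent red-blue; a,b predicted ends"""
    g=cv2.GaussianBlur(p[:,:,0].astype(float)-p[:,:,2],(0,0),0.6);out=[]
    for v in vs:
        c=np.interp(v,[a[1],b[1]],[a[0],b[0]]) if a[1]<b[1] else np.interp(v,[b[1],a[1]],[b[0],a[0]])
        i=np.arange(int(c)-w,int(c)+w+1);d=np.diff(g[v,i])
        def pk(k):
            if 0<k<len(d)-1:
                y0,y1,y2=np.abs(d[k-1:k+2]);return i[k]+.5+(y0-y2)/(2*(y0-2*y1+y2)+1e-9)
            return np.nan
        l,r=pk(d.argmax()),pk(d.argmin());out.append((v,l,r,(l+r)/2))
    return np.array(out)
E
python3 - <<'E'
from h import *
from scipy.optimize import least_squares
z=np.load("ship.npz");p,q=z["p"],z["q"];x=np.array([585.6,-130.4,345.5])
a,b=proj("scene",x-[0,0,40]),proj("scene",x-[0,0,115])
t=tube(p,a,b,range(110,130,2));print(t.round(1).tolist());print("fit",np.polyfit(t[:,0],t[:,3],1),"pred",np.polyfit([a[1],b[1]],[a[0],b[0]],1))
o=np.polyval(np.polyfit(t[:,0],t[:,3],1),[110,128])-np.interp([110,128],[a[1],b[1]],[a[0],b[0]]);print("offs px",o)
ends=np.array([(223.7,105.6),(242.8,100.2)])
c=optics.calibration("scene")
def pj(X):
    k=c["camera_matrix"]@(c["R"]@X+c["t"]);return k[:2]/k[2]
def res(k):
    u=np.array([np.cos(k[0]),np.sin(k[0]),0])*29;C=x+[k[1],k[2],-40]
    return np.r_[pj(C+u)-ends[0],pj(C-u)-ends[1]]
r=least_squares(res,[0,0,0]);print("bar yaw",np.degrees(r.x[0]),r.x[1:],r.fun.round(2))
# band/step masks
def ell(im,x0,x1,y0,y1,sc=6):
    h=hsv(cv2.resize(im[y0:y1,x0:x1],None,fx=sc,fy=sc,interpolation=2));m=cv2.inRange(h,(18,130,130),(36,255,255))
    for ct in cv2.findContours(m,0,1)[0]:
        if len(ct)>30:
            (cx,cy),ax,an=cv2.fitEllipse(cv2.convexHull(ct));print(x0+(cx+.5)/sc-.5,y0+(cy+.5)/sc-.5,np.array(ax)/sc,an)
print("S band");ell(p,228,250,152,169);print("S step");ell(p,230,250,169,185);print("T");ell(q,372,391,170,194)
for X in [(585.4,-131.9,145),(585.4,-131.9,97)]:print(proj("scene",X),proj("top",X))
print(plane("scene",238.7,161.0,145),plane("scene",240.2,177.0,97),plane("top",380.3,183.1,97),plane("top",383.1,180.8,145))
E
```

```text
[[110.0, 232.4, 236.1, 234.3], [112.0, 232.5, 236.2, 234.3], [114.0, 232.7, 236.3, 234.5], [116.0, 232.9, 236.5, 234.7], [118.0, 233.2, 237.0, 235.1], [120.0, 233.4, 237.1, 235.3], [122.0, 229.7, 237.2, 233.5], [124.0, 233.0, 237.4, 235.2], [126.0, 232.8, 237.7, 235.3], [128.0, 232.8, 238.0, 235.4]]
fit [5.15784818e-02 2.28618817e+02] pred [1.23674912e-01 2.19660424e+02]
offs px [ 1.02778547 -0.26995027]
bar yaw -3.956746461914849 [0.79931992 5.09496913] [-0.22  0.5   0.23 -0.56]
S band
238.2657241821289 161.01267751057944 [ 7.15024058 10.93179957] 84.04447174072266
S step
240.12964248657227 176.88003540039062 [6.43045934 7.47305489] 96.21033477783203
T
382.18527285257977 180.6964569091797 [10.10459391 11.93357468] 40.1064453125
389.99935785929364 174.54342142740884 [2.69532299 5.85480944] 4.30259895324707
[239.1 159.8] [383.1 180.9]
[241.  175.1] [380.8 184.1]
[ 590.5 -127.6  145. ] [ 593.2 -126.1   97. ] [ 588.4 -130.3   97. ] [ 585.7 -131.9  145. ]
```

```bash
cat >> h.py <<'E'
def cloud(n,d,x0,x1,y0,y1):
    c=optics.calibration(n);v,u=np.mgrid[y0:y1,x0:x1];w=d[y0:y1,x0:x1].astype(float)
    P=np.linalg.inv(c["camera_matrix"])@np.stack([u.ravel()*w.ravel(),v.ravel()*w.ravel(),w.ravel()])
    return (c["R"].T@(P-c["t"][:,None])).T,u.ravel(),v.ravel()
E
python3 - <<'E'
from h import *
z=np.load("ship.npz");p,q,d,e=(z[k] for k in"pqde")
X,u,v=cloud("top",e,374,400,165,190)
print("top-depth heights")
H=X[:,2].reshape(25,26)
for i in range(25):print(165+i,' '.join("%4d"%h for h in H[i]))
X,u,v=cloud("scene",d,222,248,98,132)
k=(X[:,2]>220)&(X[:,2]<320)&(abs(X[:,0]-585)<40)&(abs(X[:,1]+131)<40)
X=X[k]
for lo in range(228,312,10):
    s=X[(X[:,2]>=lo)&(X[:,2]<lo+10)];print(lo,len(s),np.median(s,0).round(1) if len(s) else'')
T=np.load("top0.npz");X,u,v=cloud("top",T["d"],372,394,170,192);k=(X[:,2]>138)&(X[:,2]<152);
print("band top depth",X[k].mean(0).round(1),X[k].min(0).round(1),X[k].max(0).round(1),k.sum())
H=X[:,2].reshape(22,22)
for i in range(3,17):print(170+i,' '.join("%4d"%h for h in H[i]))
X,u,v=cloud("scene",d,228,250,152,169);k=(X[:,2]>136)&(X[:,2]<150);print("band scene depth",X[k].mean(0).round(1),X[k].min(0).round(1),X[k].max(0).round(1),k.sum())
E
```

```text
top-depth heights
165   99   96   99  101   99   98   98   98   98  111   99   98   96  100  329  336  336  333  344  355  751  755  761  764  767 1252
166   87   92   91   94   92   92   94   94   96  130  132   98  101   99   99  310  314  331  342  433  753  758  761  766  767  769
167   83   86   84   86   82   86   87   86   85  134  137   87   91   92   90  310  316  328  333  427  755  760  764  767  768  771
168   85   83   84   77   83   83   85   85   86  138  146   87   79   86  304  311  318  325  325  749  757  761  765  767  770  772
169   83   88   83   87   85   81   83   82   82   84  141   82   86   82  303  309  310  313  318  753  758  763  766  769  771  774
170   84   83   87   88   78   84   84   84   81  140  144   80   84   85  297  305  313  307  310  753  760  765  768  770  771  775
171   81   80   84   83   81   83   87   85   84  139  142   83   83  268  284  299  305  306  306  756  763  766  769  771  773  776
172   82   84   81   85   84   83   82   87   82  140  142   80  251  266  275  282  306  307  750  758  763  767  770  772  775  776
173   89  
[... 3609 characters left out ...]
6  141  144   87   85   83   83   83   85
182   86   87   83   87   86   87   95  139  144   87   87   98   85   89  148  144   84   80   83   87   85   81
183   85   86   81   87   88   85   94   89  147  142  143  143  143  145  143   83   83   86   81   81   89   81
184   82   83   80   86   85   85   93   91   85  139  142  141  141  142   84   82   88   83   82   81   83   85
185   85   86   83   87   85   88   89   95   97   86  145  143   92   87   84   83   80   83   87   83   79   80
186   87   85   84   86   86   88   86   85   91   92  145  143   83   87   80   84   84   83   81   84   84   85
band scene depth [ 590.3 -128.7  143.9] [ 556.6 -143.4  140.1] [ 624.1 -114.9  147.8] 81
```

```bash
cat >> h.py <<'E'
def lean(n,d,box,zlo,zhi,xy,skip=None,rad=20):
    X,_,_=cloud(n,d,*box);k=(X[:,2]>zlo)&(X[:,2]<zhi)&(np.hypot(*(X[:,:2]-xy).T)<rad)
    if skip:k&=(X[:,2]<skip[0])|(X[:,2]>skip[1])
    X=X[k]
    c=optics.calibration(n);cam=(-c["R"].T@c["t"])[:2]
    def res(q):
        a=np.stack([q[0]+q[2]*(X[:,2]-zlo),q[1]+q[3]*(X[:,2]-zlo)],1);return np.hypot(*(X[:,:2]-a).T)-6
    from scipy.optimize import least_squares
    m=np.median(X[:,:2],0);w=m-cam;m=m+w/np.linalg.norm(w)*5
    r=least_squares(res,[*m,0,0],loss="soft_l1");return r.x[:2].round(1),np.degrees(r.x[2:]).round(2),len(X),np.abs(r.fun).mean().round(2)
E
python3 - <<'E'
from h import *
S=np.load("scene0.npz");d=S["d"];z=np.load("ship.npz")
g=plane("scene",368,218,165)[:2];b=plane("scene",432,173,165)[:2];print("green",g,"blue",b)
print("green",lean("scene",d,(355,380,210,280),8,162,g,(64,86)))
print("blue",lean("scene",d,(415,445,165,215),85,162,b))
print("mast stand",lean("scene",d,(410,435,190,250),96,176,np.array([478,346])))
print("mast lift",lean("scene",z["d"],(222,248,98,132),232,295,np.array([585,-128])))
T=np.load("top0.npz")["d"]
print("green top",lean("top",T,(232,262,165,195),8,162,g,(64,86)))
E
```

```text
green [598.5 281.9] blue [353.9 301.8]
green (array([593.6, 282.3]), array([ 0.09, -0.09]), 249, np.float64(0.62))
blue (array([350.9, 302. ]), array([-0.32, -0.22]), 113, np.float64(0.8))
mast stand (array([478.3, 348.1]), array([-0.65, -0.3 ]), 180, np.float64(0.79))
mast lift (array([ 584.6, -128.6]), array([0.56, 1.07]), 112, np.float64(0.83))
green top (array([595.3, 280.4]), array([-0.3 ,  0.16]), 37, np.float64(0.56))
```

apply_moves(deltas=[[[-1, 0.002, -0.001, 0, 0, 0, 0], [-1, 0.003, 0, -0.008, 0, 0, 0], [-1, 0, 0, -0.012, 0, 0, 0], [-1, 0, 0, -0.014, 0, 0, 0], [-1, 0, 0, -0.014, 0, 0, 0], [-1, 0, 0, -0.014, 0, 0, 0], [-1, 0, 0, -0.008, 0, 0, 0], [-1, 0, 0, -0.004, 0, 0, 0], [-1, 0, 0, 0, 0, 0, 0], [-1, 0, 0, 0, 0, 0, 0], [-1, 0, 0, 0, 0, 0, 0]]])

```text
time_s: 9.98
tcp_pos: [590.8, -132.8, 271.9]
eef_rot: [0.0, 0.408, 0.913, 0.0]
contact_force: [0.7, -0.3, -1.1]
opening: 11.5
finger_force: 30.0
```

```bash
cat >> h.py <<'E'
def pca2(X):
    c=X[:,:2].mean(0);w=np.linalg.svd(X[:,:2]-c)[2][0];return c.round(1),(np.degrees(np.arctan2(w[1],w[0]))+90)%180-90
def stack(n,k=6):
    a=[optics.snapshot(n) for _ in range(k)];D=np.stack([x[1] for x in a]);D[D==0]=np.nan
    import warnings;warnings.simplefilter("ignore");return np.mean([x[0] for x in a],0).astype(np.uint8),np.nan_to_num(np.nanmedian(D,0))
E
python3 - <<'E'
from h import *
s=sense();x=s["tcp_pos"];print(s["time_s"],x,s["eef_rot"])
p,d=stack("scene");q,e=stack("top",4);np.savez("ship2.npz",p=p,d=d,q=q,e=e)
f=proj("scene",x-[0,0,40]).astype(int)
box=(f[0]-25,f[0]+25,max(f[1]-30,0),f[1]+70);z0=x[2]-115
print("mast",lean("scene",d,box,z0+3,z0+66,np.array([588,-130])))
X,u,v=cloud("scene",d,*box);r=np.hypot(X[:,0]-588,X[:,1]+130)
b=X[(X[:,2]>z0+69)&(X[:,2]<z0+82)&(r<40)&(r>12)];print("bar",len(b),pca2(b))
tb=X[(r<20)&(X[:,2]>z0-12)&(X[:,2]<z0+66)];print("foot z low",np.sort(tb[tb[:,2]>z0-8][:,2])[:6].round(1))
r=np.hypot(X[:,0]-590.3,X[:,1]+129)
b=X[(X[:,2]>137)&(X[:,2]<149)&(r<17)];c,rad=cv2.minEnclosingCircle(b[:,:2].astype(np.float32));print("ring scene",len(b),c,rad,b[:,2].max())
b=X[(X[:,2]>126)&(X[:,2]<149)&(r<45)&(r>17)&(abs(X[:,1]+129)<12)];print("struts scene",len(b),pca2(b))
T=np.load("top0.npz")["d"];X,u,v=cloud("top",T,305,465,155,212)
r=np.hypot(X[:,0]-587.8,X[:,1]+131.7);b=X[(X[:,2]>137)&(X[:,2]<149)&(r<17)];c,rad=cv2.minEnclosingCircle(b[:,:2].astype(np.float32));print("ring top",len(b),c,rad)
b=X[(X[:,2]>126)&(X[:,2]<149)&(r<45)&(r>17)&(abs(X[:,1]+131)<12)];print("struts top",len(b),pca2(b))
h=X[(X[:,2]>150)&(X[:,2]<200)];A=h[h[:,1]>0];B=h[h[:,1]<-250];print("prow",len(A),A.mean(0).round(1),"stern",len(B),B.mean(0).round(1))
w=A.mean(0)-B.mean(0);print("ship xaxis yaw",-np.degrees(np.arctan2(w[0],w[1])))
h=X[(X[:,2]>92)&(X[:,2]<200)];print("hull",pca2(h)[1]+0)
E
```

```text
9.975 [ 590.82976168 -132.82693286  271.92389277] [4.16465524e-04 4.08121843e-01 9.12927363e-01 1.33860156e-04]
mast (array([ 589.8, -130.3]), array([ 0.02, -0.17]), 103, np.float64(0.47))
bar 45 (array([ 595.1, -128.6]), np.float64(-6.0274458719676005))
foot z low [158.7 159.  160.7 161.4 161.6 162.5]
ring scene 57 (589.3631591796875, -127.58010864257812) 15.838120460510254 146.8383909849522
struts scene 45 (array([ 597.3, -129.5]), np.float64(-7.02703190977337))
ring top 42 (588.4027099609375, -131.83096313476562) 15.828675270080566
struts top 35 (array([ 582.7, -131. ]), np.float64(-5.948138800028062))
prow 65 [609.9  61.1 178.8] stern 39 [ 565.5 -333.1  167.9]
ship xaxis yaw -6.422856564426117
hull 83.31555922114993
```

```bash
cat >> h.py <<'E'
def ring(n,d,box,c0,zlo=137,zhi=149):
    from scipy.optimize import least_squares
    X,_,_=cloud(n,d,*box);c=np.array(c0,float)
    for _ in range(4):
        r=np.hypot(*(X[:,:2]-c).T);b=X[(X[:,2]>zlo)&(X[:,2]<zhi)&(r<16.5)&(r>8)];
        c=least_squares(lambda k:np.hypot(*(b[:,:2]-k).T)-12.25,c,loss="soft_l1").x
    return c.round(1),len(b)
E
python3 - <<'E'
from h import *
z=np.load("ship2.npz");t0=np.load("top0.npz")["d"];s0=np.load("scene0.npz")["d"]
bs=(222,255,150,172);bt=(372,394,170,192)
for c in((589,-129),(591,-127)):print("S2",ring("scene",z["d"],bs,c),"S0",ring("scene",s0,bs,c),"T0",ring("top",t0,bt,c))
s=np.load("ship.npz");print("S1",ring("scene",s["d"],bs,(590,-129)),"T1",ring("top",s["e"],bt,(588,-131)))
X,u,v=cloud("top",z["e"],360,400,160,200);k=(np.hypot(X[:,0]-588,X[:,1]+131)<13)&(X[:,2]>158)&(X[:,2]<222);print("mast pts top",k.sum())
if k.sum()>5:print(lean("top",z["e"],(360,400,160,200),158,222,np.array([588,-131]),None,13))
X1=s["e"];print("T1 mast",lean("top",X1,(376,396,165,182),230,296,np.array([584,-130]),None,14))
st=sense();print(st["tcp_pos"])
E
```

```text
S2 (array([ 589.9, -128.6]), 57) S0 (array([ 590.2, -129.3]), 57) T0 (array([ 588.8, -131.7]), 42)
S2 (array([ 590. , -128.6]), 56) S0 (array([ 590.2, -129.3]), 57) T0 (array([ 588.8, -131.7]), 42)
S1 (array([ 589.9, -129. ]), 58) T1 (array([ 588.8, -131.9]), 41)
mast pts top 17
(array([ 590.8, -132. ]), array([0.24, 0.06]), 17, np.float64(0.17))
T1 mast (array([ 585.9, -129.9]), array([-0.25,  0.05]), 22, np.float64(0.37))
[ 590.5577831  -132.78147485  271.46867465]
```

The mast is upright (lean about 0.1°), the bar yaw is −6.0° against −6.4° for the ship, and the centring error is about (−1, +1) mm. I descend through the band with that correction.

apply_moves(deltas=[[[-1, -0.001, 0.001, 0, 0, 0, -0.007], [-1, 0, 0, 0, 0, 0, 0], [-1, 0, 0, -0.003, 0, 0, 0], [-1, 0, 0, -0.004, 0, 0, 0], [-1, 0, 0, -0.004, 0, 0, 0], [-1, 0, 0, -0.004, 0, 0, 0], [-1, 0, 0, -0.004, 0, 0, 0], [-1, 0, 0, -0.004, 0, 0, 0], [-1, 0, 0, -0.004, 0, 0, 0], [-1, 0, 0, -0.004, 0, 0, 0], [-1, 0, 0, -0.004, 0, 0, 0], [-1, 0, 0, -0.003, 0, 0, 0], [-1, 0, 0, 0, 0, 0, 0], [-1, 0, 0, 0, 0, 0, 0], [-1, 0, 0, 0, 0, 0, 0]]])

```text
time_s: 12.35
tcp_pos: [589.7, -131.8, 233.7]
eef_rot: [0.0, 0.411, 0.911, 0.0]
contact_force: [-0.1, 0.5, -0.1]
opening: 11.6
finger_force: 30.0
```

Run:
```python
from h import *
s=sense();x=s["tcp_pos"];print(s["time_s"],x,s["eef_rot"],s["contact_force"],s["wrist_torque"])
p,d=stack("scene");q,e=stack("top",4);np.savez("ship3.npz",p=p,d=d,q=q,e=e)
cv2.imwrite("pics/ship3.png",cv2.resize(p[115:195,200:280,::-1],(600,600),interpolation=2))
z0=x[2]-115.5
print("mast S",lean("scene",d,(222,258,100,165),150,z0+66,np.array([589,-130]),None,14),"ring",ring("scene",d,(222,255,150,172),(590,-129)))
try:print("mast T",lean("top",e,(360,400,160,200),150,z0+66,np.array([589,-131]),None,13),"ring",ring("top",e,(372,394,170,192),(588.8,-131.8)))
except Exception as ex:print(ex)
X,u,v=cloud("scene",d,228,252,158,182);r=np.hypot(X[:,0]-589.5,X[:,1]+130);b=X[(r<10)&(X[:,2]>104)&(X[:,2]<136)];print("below band",len(b),np.sort(b[:,2]).round(0)[:8],b.mean(0).round(1))
```

```text
12.35 [ 589.66728128 -131.77892841  233.65173691] [1.43473659e-04 4.11333102e-01 9.11485082e-01 5.70498068e-05] [-0.14646498  0.50586171 -0.06090602] [-0.03191281  0.0521858  -0.01568662]
mast S (array([ 588.8, -129.6]), array([-0. ,  0.3]), 54, np.float64(0.41)) ring (array([ 589.9, -128.8]), 44)
mast T (array([ 592.1, -128.4]), array([-2.93, -6.88]), 2, np.float64(0.0)) ring (array([ 589. , -132.2]), 13)
below band 20 [121. 122. 123. 123. 124. 125. 125. 125.] [ 592.  -125.4  128.1]
```

View pics/ship3.png

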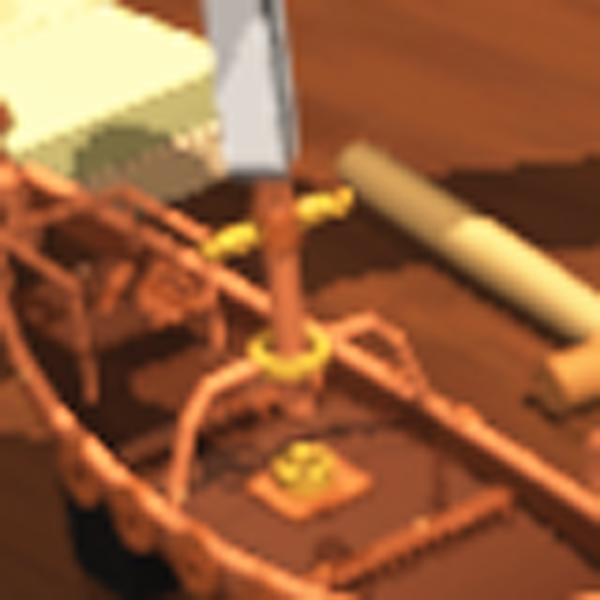

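The foot is through the band (ring centred on the tube at crop (290,350)), with the foot at (303,410) above the step at (303,465). It is touching nothing and centred to about 1 mm. The foot is at z ≈ 118.5, so I go down the last 16.5 mm.

apply_moves(deltas=[[[-1, 0, 0, -0.003, 0, 0, 0], [-1, 0, 0, -0.003, 0, 0, 0], [-1, 0, 0, -0.003, 0, 0, 0], [-1, 0, 0, -0.003, 0, 0, 0], [-1, 0, 0, -0.0025, 0, 0, 0], [-1, 0, 0, -0.002, 0, 0, 0], [-1, 0, 0, 0, 0, 0, 0], [-1, 0, 0, 0, 0, 0, 0], [-1, 0, 0, 0, 0, 0, 0], [-1, 0, 0, 0, 0, 0, 0]]])

```text
time_s: 14.1
tcp_pos: [589.6, -131.8, 217.1]
eef_rot: [0.0, 0.411, 0.911, 0.0]
contact_force: [-0.4, -0.5, -1.5]
opening: 11.3
finger_force: 30.0
```

Run:
```python
from h import *
s=sense();x=s["tcp_pos"];print(s["time_s"],x,s["eef_rot"],s["contact_force"],s["wrist_torque"],s["opening"])
p,d=stack("scene",8)
cv2.imwrite("pics/ship4.png",cv2.resize(p[130:190,210:270,::-1],(600,600),interpolation=2))
z0=x[2]-115.5
print("mast",lean("scene",d,(222,258,100,165),150,z0+66,np.array([589,-130]),None,14),"ring",ring("scene",d,(222,255,150,172),(590,-129)))
X,u,v=cloud("scene",d,225,258,110,182);r=np.hypot(X[:,0]-589.5,X[:,1]+130);b=X[(r<10)&(X[:,2]>90)&(X[:,2]<136)];print("below band",len(b),np.sort(b[:,2]).round(0)[:22])
b=X[(X[:,2]>z0+69)&(X[:,2]<z0+82)&(r<40)&(r>12)];print("bar",len(b),pca2(b), b[:,2].mean()-75)
print("pred foot",proj("scene",[588.8,-129.6,102]),"pred step",proj("scene",[589.9,-128.8,97]))
```

```text
14.1 [ 589.59065015 -131.77083584  217.05757874] [4.25273460e-05 4.11318304e-01 9.11491772e-01 3.17843249e-05] [-0.38439883 -0.4700621  -1.52892998] [-0.01126671  0.00310128 -0.00213479] 11.299808359391442
mast (array([ 588.3, -129.4]), array([2.32, 0.07]), 26, np.float64(0.4)) ring (array([ 589.7, -129. ]), 44)
below band 74 [91. 91. 92. 92. 92. 92. 93. 93. 93. 94. 95. 96. 96. 96. 96. 96. 96. 97.
 97. 98. 98. 98.]
bar 44 (array([ 591.2, -127. ]), np.float64(-6.227760629928127)) 103.88203562987658
pred foot [240.4 174.3] pred step [240.5 176.2]
```

View pics/ship4.png

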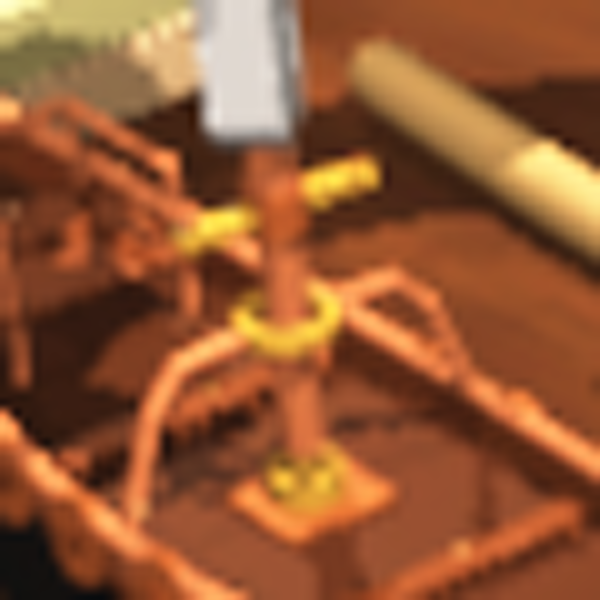

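```bash
python3 -c "
from cell import job;print(job.finish_job())"
```

```text
the job is handed in; nothing more can be done
None
```

I handed the job in with the copper mast held in the gripper through the mast band. By my measurements its foot is about 5 mm above the step rim, centred to within about 1.5 mm and upright, the crossbar is square to the hull, and the wrist force showed no contact.

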